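# Take the length of a sawn steel strip with a tape measure and lock the tape

## Task

A flat steel strip has just been sawn through on its wooden blocks, and its offcut still lies about a centimetre beyond the cut: take the strip's length with the tape measure that stands on the log book. Drop the tape's end hook into the gap so that it catches on the strip's sawn end, back away against the spring without letting it snap back, and stand the case square on the block behind the strip with its front up against the strip's near end. Then press the thumb lock fully home and leave the tape standing there, hook tight and locked; be gentle with strip, tape and lock, and leave the other things on the bench where they are.

Things in the scene. Friction and masses are not known exactly. Their poses are not given: they have to be found in the camera images.
- tape: pocket tape measure, grey case in black rubber with a flat base, 72 mm long (its x), 34 mm wide (its y, flat parallel sides to grip across), 62 mm high, about 0.4 kg. Origin: centre of the base; z up; x points forward, the way the blade comes out. It starts standing on the log book with its nose and hook just over the book's edge. The front is upright from the base up to 34 mm and slopes back above
- mouth (a point): middle of the mouth, at the underside of the blade: on the case's front face (36 mm ahead of the case's centre), 8 mm above the base
- hook: steel end hook of the blade, a plate 22 mm wide and 1.8 mm thick that hangs square to the blade, from 12 mm above to 7 mm below the level of the case's base. This pose is the blade's: its origin lies under the case's centre when the blade is in and runs forward (x) with the blade; the hook's inner face is 36 mm ahead of it. It bends if it is pressed or knocked on the steel with more than 20 N: touch down at 10 mm/s or slower
- hook_tip (a point): lower edge of the hook, at its inner face, the face that catches: 15 mm below the blade's underside, 7 mm below the level of the case's base
- blade (a joint): length of blade drawn out (m), from the case's front to the hook's inner face: 0 as it starts (hook at the mouth), at most 0.205. The spring pulls it back in with about 2.6 N, rising to 3.4 N; the rest of the blade is stiff and straight
- lock (a joint): thumb lock (m): 0 up and free, as it starts; 0.005 when pressed home, where it stops hard and brakes the blade. It moves straight down, takes 6 N to move and 11 to 12 N to be pressed home, and stays where it is left
- lock_top (a point): middle of the top of the ribbed thumb lock (15 mm along the tape, 18 mm across), 19 mm ahead of the case's centre and 68 mm above its base when up; pressed home it still stands 1 mm above the case's top
- strip: flat steel strip 40 mm wide, 6 mm thick; low brass clamps at its sides, none above its top. Origin: on the block's top, under the middle of its near end; x along it to the sawn end, z up. Length unknown before it is measured: 118 to 165 mm. Then a gap of 10 mm, open below, then the offcut, same section, in line, 110 mm long. Both are fixed
- seat (a point): where the case's base centre belongs at the end: on the block's top, 36 mm behind the strip's near end, on its centre line; axes as the strip's. The block is 100 mm wide and reaches 95 mm behind the near end
- cradle: plywood baseboard 400 by 110 by 12 mm with two wooden blocks that carry strip and offcut, tops 36 mm above the bench. Origin: on the bench, right under the strip's near end; axes as the strip's. The first block ends 100 mm beyond the near end, the second begins at 180 mm: below the gap there is only the baseboard, 24 mm under the strip. Fixed
- logbook: hardback log book 210 by 150 mm, 18 mm thick, lying on the bench, fixed. Origin: centre of its underside, x along its long side
- square: engineer's square lying on the bench, 100 mm stock of 16 mm, blade 140 mm. Origin: centre of the stock's underside. Not to be moved
- stub: short end of the same strip, 70 by 40 by 6 mm, lying on the bench. Origin: centre of its underside. Not to be moved
- beaker: metal beaker 88 mm across, 115 mm high. Origin: centre of its underside. Not to be moved
- hacksaw: hacksaw lying flat, 440 mm long, 100 mm wide, 24 mm high. Origin: middle of the blade. Not to be moved
- file: file with wooden handle, 325 mm long, 20 mm high. Origin: middle of its length. Not to be moved
- scriber: steel scriber 125 mm long, 9 mm thick. Origin: near its middle. Not to be moved

How it is judged:
On the way, in this order (a step that is already met when the one before it is completed fails the run):
1. the hook has caught on the strip's sawn end and the unlocked tape is drawn out against its spring by more than 50 mm (contact force between hook and strip above 1 N and z of hook_tip in the frame of strip below 0.002 m and value of joint blade above 0.05 m and value of joint lock below 0.002 m), for 0.2 s.
2. the case stands on the block, square to the strip, its front against the strip's near end (within 3 mm), the hook tight and the lock not yet pressed (contact force between hook and strip above 1 N and z of hook_tip in the frame of strip below 0.002 m and x of mouth in the frame of strip between -0.003 and 0.003 m and y of mouth in the frame of strip between -0.008 and 0.008 m and angle between tape's own z axis and vertical below 0.06 rad and angle between the x axis of tape and the x axis of strip, either way round below 0.06 rad and z of tape in the frame of strip below 0.003 m and value of joint blade between 0.11 and 0.175 m and value of joint lock below 0.002 m), for 0.2 s.
3. the thumb lock is pressed home (more than 4 mm) with the hook still tight (contact force between hook and strip above 1 N and z of hook_tip in the frame of strip below 0.002 m and x of mouth in the frame of strip between -0.003 and 0.003 m and y of mouth in the frame of strip between -0.008 and 0.008 m and angle between tape's own z axis and vertical below 0.06 rad and angle between the x axis of tape and the x axis of strip, either way round below 0.06 rad and z of tape in the frame of strip below 0.003 m and value of joint blade between 0.11 and 0.175 m and value of joint lock above 0.004 m), for 0.2 s.
At the end, for the whole second after the job is handed in: Tape at rest and released on the block, upright and square to the strip (0.06 rad), mouth within 3 mm of the strip's near end and 8 mm of its centre line, hook over the sawn end pulling with more than 1 N, blade out 110 to 175 mm, lock pressed more than 4 mm (all of step 3 and linear speed of tape below 0.01 m/s); the robot touches nothing.
It fails at once if the end hook is pressed, jerked or knocked on the strip or the offcut with more than 20 N, which bends it (contact force between hook and strip above 20 N).
It fails at once if the tape is pressed or rammed against the block or the steel on it with more than 50 N (or the lock is forced so) (contact force between tape and cradle above 50 N).
It fails at once if the blade snaps back (faster than 0.4 m/s) (velocity of joint blade below -0.4 m/s).
It fails at once if the tape is tipped over or dropped (angle between tape's own z axis and vertical above 0.6 rad).
It fails at once if another thing on the bench is shifted by more than 15 mm (distance of any of square, stub, beaker, hacksaw, file, scriber from where it was at the start of the episode above 0.015 m).
It also fails if it takes over 72 s, if anything falls off the work surface, if the arm or the gripper's body presses on something with over 40 N, if the wrist force passes 120 N, or if a joint passes its speed limit or range.

## Robot

A 6-joint arm with a two-finger parallel gripper is mounted at the origin on the work surface. World frame = base frame: x ahead of the robot, y to its left, z up, the work surface at z = 0. Lengths are in m, angles in rad, forces in N, time in s.
With the tool pointing down it reaches from about 0.3 to 0.875 m from the base axis. Payload 6.4 kg.
Tool frame: the origin (TCP) lies midway between the tips of the shut fingers; the grasp point (between the pads) lies 19 mm behind it; z points along the fingers, y is the line along which they close (so a half turn about z gives the same grasp; the last joint's range is limited). The gripper opens to 85 mm and grips with 20 to 120 N. Pads are 22 mm wide; open, the fingers measure 114 mm over their backs; the gripper's body (76 mm by 85 mm) begins 54 mm behind the grasp point. The pads swing forward as they close: fully open they stand 13 mm farther back than shut.
Start: joints at [-1.48, 0.181, 1.607, -0, 1.354, -0.206], TCP at [0.168, -0.55, 0.196] pointing down, gripper open.
Joint ranges: [-2.99, 2.99], [-0.89, 2.07], [0.3, 2.58], [-1.14, 4.28], [0, 2.63], [-3.12, 3.12]. Speed limits (rad/s): [2.57, 2.57, 3.01, 3.14, 3.14, 3.14].

## Interface

Orientations are given as a unit quaternion [w, x, y, z].
In Python, from bench import status, camera, ctrl gives the robot as it stands. The module is installed in compiled form; this text tells all that it offers.
- The arm moves only by the shell command python3 -m handwheel 'ROWS'. ROWS is JSON, a list that holds one entry, the list of rows, each a list of 7 numbers: the opening, from -1 (shut) to 1 (fully open), then the shift along the tool's x, y, z in cm, then the turn, a rotation vector about the tool's x, y, z in degrees. A call has 1 to 10 rows; each row is the pose to reach, as a shift and turn from the pose commanded when the call began, along the tool's axes at that moment; what a row does not reach only later rows make up. A row lasts 1/8 s, in which the tool goes at most 62.5 mm and 10.7 degrees, less where a joint would pass 70% of its speed; a pose out of reach is approached as far as the arm can. A call with a gripper value outside its range is refused whole. The fingers move at their own pace and stop on an object; the grip force is fixed at half the most. Time passes only in rows, so rows that repeat a pose let the fingers close. It gives the time, the measured TCP pose, the force, the opening and the grip force at its end, in the units of the state.
- status.get_obs(): the state, without advancing time (a new reading comes with each control period).
- camera(name): name is "side" or "top" or "wrist"; returns a dict with "frame" (384x512x3 uint8, blue, green, red), "depth" (384x512 float32, m along the optical axis (not along the pixel's ray), 0 where there is no reading), "fx", "fy", "cx", "cy" (pixels), "extrinsics" (4x4, takes a point from camera to world coordinates); the wrist camera has in their place "hand_eye" (4x4, takes a point from camera to tool coordinates, whose origin is the TCP and whose axes are the flange's). Camera axes: x right, y down, z forward; pixel columns grow to the right and rows downward; lengths in m; the calibration is good to about 2 mm. A picture is of the moment at which its call begins: read the wrist's pose just before it.
- ctrl.hand_in(): hands the job in; it is judged then, once.
The state is a dict: "time_s": time; "q": joint angles; "dq": joint speeds; "joint_efforts": joint torques, N m; "eef_pos": TCP position; "eef_rot": TCP orientation; "wrist_force": force on the tool from outside, world axes, zero at the start; "torque": the same for the moment, N m; "opening": opening from 0.0 (shut) to 1.0 (fully open); "grasp_force": force on a finger pad.
Only numpy, scipy, OpenCV 4.12 (cv2) and the standard library are available. Lean on these libraries where they do the work, as an engineer would, in place of code of your own. Each camera call takes 0.05 s, during which the arm holds its last target. There are 200 camera calls.

## Working session

There is one attempt and no reset: what is moved stays moved. The work goes in short steps, Python scripts to look and compute and a shell command to move; the robot and the scene stay as the last step left them, time stands still between calls to the robot, and variables do not carry over. Pictures are saved under pics/ and viewed, at most 10 in all, crops included, and the job is handed in when it is done.

```bash
mkdir -p pics; ls
python3 - <<'E'
from bench import status,camera
import cv2,numpy as np,pickle
o=status.get_obs();print(o)
d={}
for n in("side","top","wrist"):
    c=camera(n);d[n]=c
    print(n,c['fx'],c['cx'],c['cy'],np.round(c.get('extrinsics',c.get('hand_eye')),3).tolist())
pickle.dump((o,d),open('s0.pkl','wb'))
im=np.hstack([d['top']['frame']]);cv2.imwrite('pics/top0.png',cv2.resize(d['top']['frame'],(800,600)))
cv2.imwrite('pics/side0.png',cv2.resize(d['side']['frame'],(800,600)))
E
```

```text
pics
{'time_s': 0.0, 'q': array([-1.48029099e+00,  1.81554649e-01,  1.60799300e+00, -1.71776609e-05,
        1.35381778e+00, -2.06295345e-01]), 'dq': array([-5.16832740e-04, -2.03267368e-03, -6.88986994e-05, -2.49805147e-05,
        1.34738001e-04,  1.06076329e-03]), 'joint_efforts': array([-2.13713298e-03, -4.44880199e+01, -3.51336336e+01, -4.08568176e-04,
        9.08943883e-03,  9.03571404e-07]), 'eef_pos': array([ 0.16812252, -0.54922957,  0.19468382]), 'eef_rot': array([-8.85388595e-04,  9.89008200e-01,  1.47858024e-01,  4.29170495e-05]), 'wrist_force': array([0.04478803, 0.37943448, 0.10732827]), 'torque': array([ 0.06229919,  0.00326849, -0.02783306]), 'grasp_force': 0.0, 'opening': 0.9992496934735401}
side 350.0341417801249 255.54022677946702 187.1680203417625 [[0.945, -0.21, 0.251, 0.338], [-0.327, -0.555, 0.765, -0.739], [-0.021, -0.805, -0.593, 0.648], [0.0, 0.0, 0.0, 1.0]]
top 356.6551528424438 260.46371441437134 188.16738055575806 [[0.021, -0.985, 0.17, 0.354], [-1.0, -0.023, -0.01, 0.018], [0.014, -0.17, -0.985, 1.265], [0.0, 0.0, 0.0, 1.0]]
wrist 293.38683211258893 257.45365082010454 190.44935781305378 [[0.001, -0.955, -0.297, 0.076], [1.0, 0.002, -0.001, 0.0], [0.002, -0.297, 0.955, -0.178], [0.0, 0.0, 0.0, 1.0]]
```

View pics/top0.png

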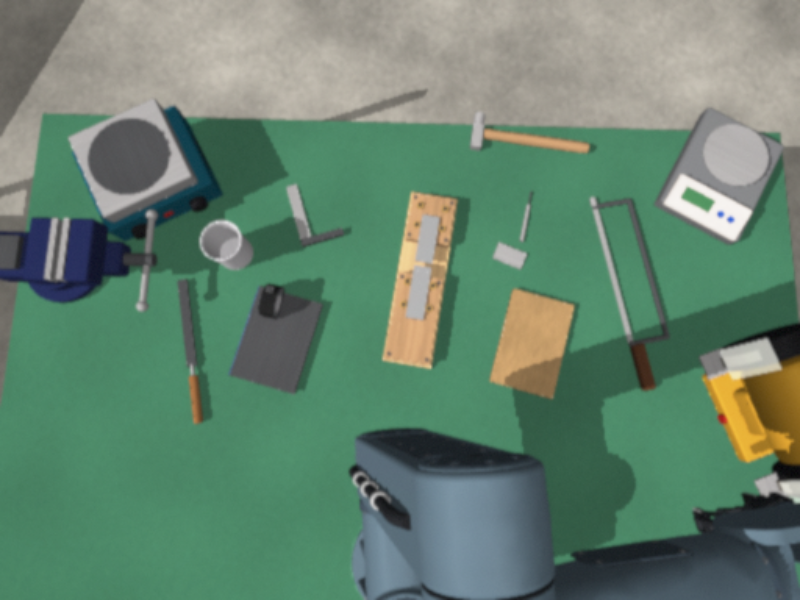

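View pics/side0.png

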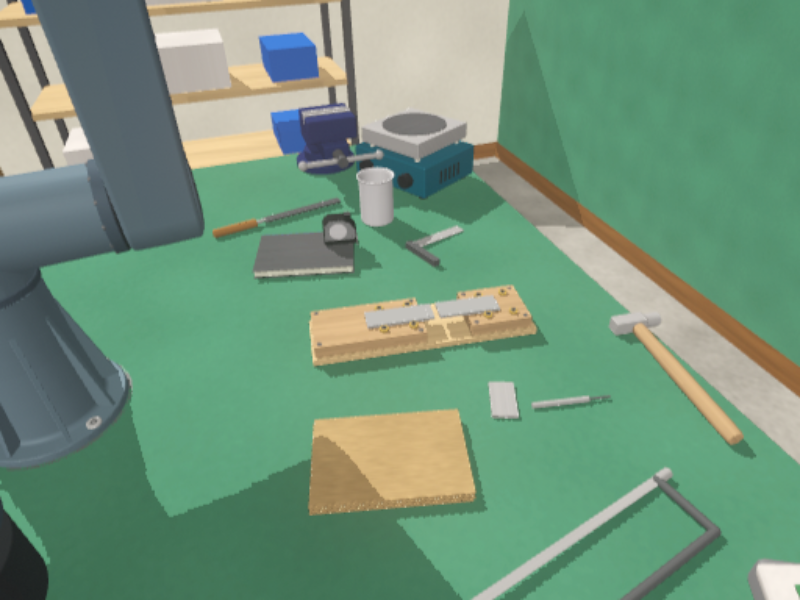

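The top view shows the log book (800 px image, ~(280,340)) with the tape at its far-left corner (~(270,300)). The beaker is at (225,245), and the strip runs (417,318)→(422,268), followed by the gap and the offcut. The side view agrees. Next I measure coarse positions from these views.

```bash
cat > h.py <<'E'
import numpy as np,cv2,pickle
from scipy.spatial.transform import Rotation as R
def ext(c,o=None):
    if 'extrinsics' in c: return c['extrinsics']
    T=np.eye(4);w,x,y,z=o['eef_rot'];T[:3,:3]=R.from_quat([x,y,z,w]).as_matrix();T[:3,3]=o['eef_pos'];return T@c['hand_eye']
def ray(c,E,u,v):
    d=E[:3,:3]@np.array([(u-c['cx'])/c['fx'],(v-c['cy'])/c['fy'],1]);return E[:3,3],d
def onz(c,E,u,v,z):
    p,d=ray(c,E,u,v);return p+d*(z-p[2])/d[2]
def cloud(c,E):
    v,u=np.mgrid[:384,:512];Z=c['depth'];P=np.stack([(u-c['cx'])/c['fx']*Z,(v-c['cy'])/c['fy']*Z,Z],-1)
    return P@E[:3,:3].T+E[:3,3]
def cross(a,b):
    (p,d),(q,e)=a,b;s=np.linalg.lstsq(np.stack([d,-e],1),q-p,rcond=None)[0];A=p+s[0]*d;B=q+s[1]*e;return (A+B)/2,np.linalg.norm(A-B)
E
python3 - <<'E'
from h import *
o,d=pickle.load(open('s0.pkl','rb'));c=d['top'];E=ext(c);W=cloud(c,E)
for n,u,v in [('strip near',417,318),('strip saw',423,268),('off near',424,260),('off far',431,216),('book bl',231,375),('book br',296,391),('book tr',322,300),('tape',272,300),('base corner',384,361),('base c2',432,367),('beaker',222,240)]:
    i,j=int(v*.64),int(u*.64);print(n,W[i,j].round(3),onz(c,E,u*.64,v*.64,.04).round(3))
m=(W[...,2]>.05)&(W[...,2]<.13)&(abs(W[...,1]-.25)<.15)&(W[...,0]>.3)&(W[...,0]<.6)
n,l,s,cc=cv2.connectedComponentsWithStats(m.astype(np.uint8))
for k in range(1,n):
    if s[k,4]>20:
        P=W[l==k];print(s[k],P.mean(0).round(3),P.max(0).round(3),P.min(0).round(3)); 
        if s[k,4]<900: print(cv2.minAreaRect((P[P[:,2]>P[:,2].max()-.01][:,:2]*1000).astype(np.float32)))
cr=np.hstack([c['frame'][160:260,140:215],c['frame'][120:220,240:315],]);cv2.imwrite('pics/c.png',cv2.resize(cr,None,fx=5,fy=5,interpolation=2))
E
```

```text
strip near [ 0.514 -0.015  0.036] [ 0.512 -0.018  0.04 ]
strip saw [ 0.628 -0.027  0.036] [ 0.626 -0.029  0.04 ]
off near [ 0.646 -0.03   0.04 ] [ 0.644 -0.031  0.04 ]
off far [ 0.747 -0.042  0.044] [ 0.748 -0.045  0.04 ]
book bl [0.379 0.392 0.019] [0.379 0.383 0.04 ]
book br [ 0.348  0.25  -0.001] [0.347 0.241 0.04 ]
book tr [ 0.554  0.2   -0.002] [0.548 0.194 0.04 ]
tape [0.539 0.296 0.08 ] [0.545 0.305 0.04 ]
base corner [0.418 0.057 0.   ] [0.416 0.053 0.04 ]
base c2 [ 0.41  -0.053  0.001] [ 0.405 -0.052  0.04 ]
beaker [0.685 0.431 0.027] [0.679 0.426 0.04 ]
[165 182  16  22 241] [0.539 0.303 0.075] [0.578 0.328 0.09 ] [0.505 0.283 0.05 ]
((542.299072265625, 305.4499816894531), (29.599952697753906, 53.98050308227539), 73.48786163330078)
```

View pics/c.png

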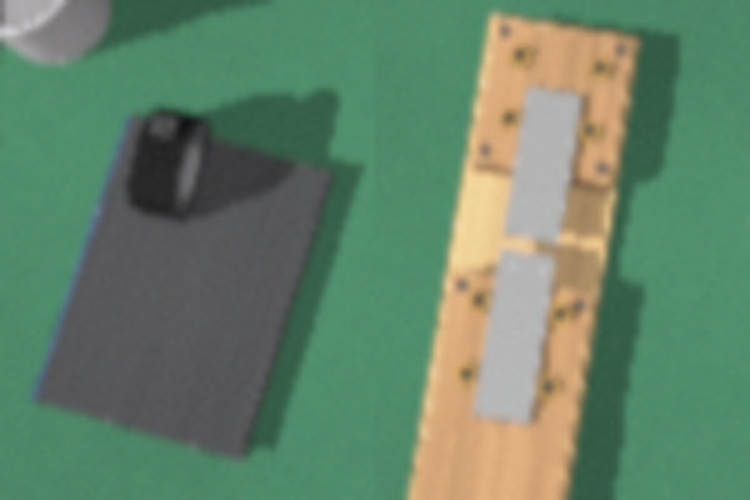

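The tape stands at about (0.54, 0.305), nose pointing away from the robot (+x, yaw about -14°). The strip's near end is at about (0.514, -0.015), yaw about -7°. I'm moving over the tape to look closer.

```bash
python3 -m handwheel '[[[1,3,-3.5,-5.5,0,0,0],[1,8,-9.4,-6,0,0,0],[1,13,-15.3,-6,0,0,0],[1,18,-21,-6,0,0,0],[1,23,-27,-6,0,0,0],[1,28,-33,-6,0,0,0],[1,32,-37.6,-6,0,0,0],[1,36,-42.3,-6,0,0,0],[1,40,-47,-6,0,0,0],[1,42,-49.4,-6,0,0,0]]]'
python3 -m handwheel '[[[1,3,-3.5,0,0,0,4],[1,7,-8,0,0,0,8],[1,11,-13,0,0,0,14],[1,15,-18,0,0,0,20],[1,18,-21.5,0,0,0,26],[1,18,-21.5,0,0,0,30.5],[1,18,-21.5,0,0,0,30.5],[1,18,-21.5,0,0,0,30.5]]]'
```

```text
time_s: 1.4
eef_pos: [0.4074, 0.0047, 0.2558]
eef_rot: [0.0, 0.989, 0.148, 0.0]
wrist_force: [1.4, -0.8, -0.3]
opening: 0.998
grasp_force: 0.0
time_s: 2.4
eef_pos: [0.5161, 0.2604, 0.2555]
eef_rot: [0.0, 0.993, -0.117, -0.0]
wrist_force: [-0.1, 0.5, -0.1]
opening: 0.997
grasp_force: 0.0
```

Run:
```python
from bench import status,camera
from h import *
o=status.get_obs();c=camera('wrist');pickle.dump((o,c),open('w1.pkl','wb'))
print(o['eef_pos'],o['time_s'],o['q']);cv2.imwrite('pics/w1.png',cv2.resize(c['frame'],(800,600)))
```

```text
[0.51611168 0.2604425  0.25546006] 2.4 [ 2.62171917e-01  1.43941461e-01  1.52798950e+00 -6.30003794e-05
  1.46999820e+00  2.06758663e+00]
```

View pics/w1.png

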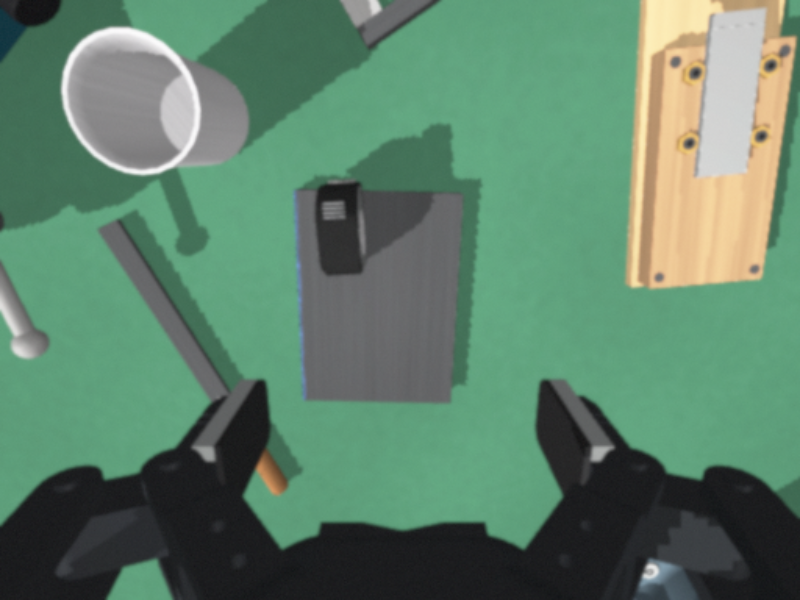

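The wrist view shows the tape upright at about (340,228) of 800x600, with the grey lock at (334,210) near its nose. Its axis is close to the tool x axis. The beaker is clear at upper left and the strip's near end is at (722,176).

```bash
cat >> h.py <<'E'
def tapefit(c,E,near,zl=.05):
    W=cloud(c,E);m=(W[...,2]>zl)&(W[...,2]<zl+.08)&(np.hypot(W[...,0]-near[0],W[...,1]-near[1])<.07)
    n,l,s,_=cv2.connectedComponentsWithStats(m.astype(np.uint8));k=1+s[1:,4].argmax();P=W[l==k];return P,l==k,W
E
python3 - <<'E'
from h import *
o,c=pickle.load(open('w1.pkl','rb'));E=ext(c,o)
P,m,W=tapefit(c,E,(.54,.3));z=np.percentile(P[:,2],98);T=P[abs(P[:,2]-z)<.012]
print(len(P),z,cv2.minAreaRect((T[:,:2]*1000).astype(np.float32)),P.mean(0))
hsv=cv2.cvtColor(c['frame'],cv2.COLOR_BGR2HSV);g=c['frame'].min(2)
L=m&(g>100);print('lock',L.sum(),W[L].mean(0).round(4),[np.argwhere(L).mean(0)])
# lock via two views: top cam
o0,d=pickle.load(open('s0.pkl','rb'));t=d['top'];P2,m2,W2=tapefit(t,ext(t),(.54,.3));L2=m2&(t['frame'].min(2)>90)
print('top lock',L2.sum(),W2[L2].mean(0).round(4))
# book edges
for n,u,v in [('tl',297,190),('tr',462,194),('br',451,403),('bl',305,401)]: print(n,onz(c,E,u*.64,v*.64,.018).round(4))
for n,u,v in [('sn l',695,178),('sn r',748,174),('saw l',708,14),('saw r',766,9)]: print(n,onz(c,E,u*.64,v*.64,.042).round(4))
E
```

```text
1669 0.08665989270499679 ((542.7135620117188, 306.49139404296875), (34.1162109375, 57.11763000488281), 79.28932189941406) [0.54692574 0.30391958 0.07571088]
lock 177 [0.5558 0.2992 0.079 ] [array([138.79661017, 218.26553672])]
top lock 15 [0.5356 0.2893 0.0593]
tl [0.5822 0.3408 0.018 ]
tr [0.5451 0.1994 0.018 ]
br [0.3423 0.2508 0.018 ]
bl [0.379  0.3955 0.018 ]
sn l [0.5158 0.0121 0.042 ]
sn r [ 0.509  -0.0305  0.042 ]
saw l [ 0.6346 -0.0029  0.042 ]
saw r [ 0.6279 -0.0452  0.042 ]
```

```bash
python3 -m handwheel '[[[1,1,-2.5,2.5,0,0,-1],[1,1.8,-5,5.5,0,0,-2.7],[1,1.8,-5,5.5,0,0,-2.7],[1,1.8,-5,5.5,0,0,-2.7],[1,1.8,-5,5.5,0,0,-2.7]]]'
python3 - <<'E'
from bench import status,camera
from h import *
o=status.get_obs();c=camera('wrist');pickle.dump((o,c),open('w2.pkl','wb'));E=ext(c,o)
P,m,W=tapefit(c,E,(.543,.303))
z=np.median(P[P[:,2]>.075][:,2]);T=P[abs(P[:,2]-z)<.004]
w,x,y,zz=o['eef_rot'];r=R.from_quat([x,y,zz,w]);yaw=np.degrees(np.arctan2(*r.as_matrix()[1::-1,0]))
print(o['eef_pos'].round(4),yaw,z,cv2.minAreaRect((T[:,:2]*1000).astype(np.float32)))
for a in(.03,.04,.05,.06,.07,.08):
    S=P[(P[:,2]>a)&(P[:,2]<a+.01)]; print(a,len(S)) 
L=m&(c['frame'].min(2)>90);n,l,s,ce=cv2.connectedComponentsWithStats(L.astype(np.uint8))
for k in range(1,n):
    if s[k,4]>30:print('bright',s[k],ce[k],W[l==k].mean(0).round(4))
x0,y0,w_,h_=cv2.boundingRect(m.astype(np.uint8));print(x0,y0,w_,h_)
cv2.imwrite('pics/w2.png',cv2.resize(c['frame'][y0-30:y0+h_+30,x0-50:x0+w_+50],None,fx=4,fy=4,interpolation=2)[:600,:800])
E
```

```text
time_s: 3.08
eef_pos: [0.5461, 0.3049, 0.2023]
eef_rot: [-0.0, 0.996, -0.094, 0.001]
wrist_force: [-0.2, -1.0, -0.5]
opening: 1.0
grasp_force: 0.0
[0.5461 0.3049 0.2023] -10.834299394591282 0.0796146811912225 ((543.2805786132812, 306.66778564453125), (32.9951171875, 56.42827606201172), 80.08236694335938)
0.03 0
0.04 0
0.05 129
0.06 280
0.07 1053
0.08 561
bright [249 153  16  13 186] [256.77419355 159.30107527] [0.5633 0.3026 0.086 ]
241 138 32 66
```

View pics/w2.png

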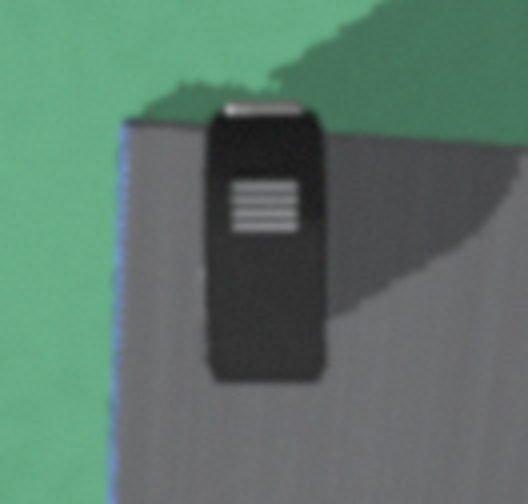

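The crop shows the tape square to the picture, so the tool yaw matches within about 1°. The lock's centre is at crop (265,206) and the hook edge at the top, (262,108).

Run:
```python
from h import *
o1,c1=pickle.load(open('w1.pkl','rb'));o,c=pickle.load(open('w2.pkl','rb'));E=ext(c,o);E1=ext(c1,o1)
# lock pixels in w1 : bright, restrict to compact component
P,m,W=tapefit(c1,E1,(.54,.3));L=m&(c1['frame'].min(2)>90);n,l,s,ce=cv2.connectedComponentsWithStats(L.astype(np.uint8))
for k in range(1,n):
    if s[k,4]>30: print(s[k],ce[k],cross(ray(c1,E1,*ce[k]),ray(c,E,256.9,159.3)))
w,x,y,z=o['eef_rot'];Rm=R.from_quat([x,y,z,w]).as_matrix()
def tool(p): return (Rm.T@(p-o['eef_pos'])*1000).round(1)
for nm,u,v,zz in [('lock f',256.9,152.8,.086),('lock b',256.9,166.2,.086),('lock c',256.9,159.3,.086),('hook',256.7,135.2,.03),('rear',257.6,203.5,.08),('l',242.5,190,.078),('r',272.7,190,.078),('l2',242.6,170,.08),('r2',272.6,170,.08)]:
    p=onz(c,E,u,v,zz);print(nm,p.round(4),tool(p))
```

```text
[206 129  15  12 146] [212.91780822 134.17808219] (array([0.56375795, 0.30240125, 0.08891401]), np.float64(0.00013549215600215292))
[229 135   4  28  59] [230.83050847 149.54237288] (array([ 0.51225608,  0.31519956, -0.15476118]), np.float64(0.010762324997924334))
lock f [0.5698 0.3012 0.086 ] [ 23.7  -0.7 116.4]
lock b [0.5562 0.3038 0.086 ] [  9.9  -0.7 116.4]
lock c [0.5633 0.3025 0.086 ] [ 17.1  -0.7 116.4]
hook [0.5809 0.2996 0.03  ] [ 34.8  -1.2 172.4]
rear [0.5141 0.3111 0.08  ] [-32.8   0.  122.3]
l [0.5316 0.3244 0.078 ] [-18.1 -16.3 124.3]
r [0.5256 0.2924 0.078 ] [-18.1  16.3 124.3]
l2 [0.5537 0.3196 0.08  ] [  4.5 -15.8 122.4]
r2 [0.5479 0.2887 0.08  ] [  4.5  15.7 122.3]
```

```bash
python3 -m handwheel '[[[1,-0.2,-0.05,3,0,0,0],[1,-0.2,-0.05,7,0,0,0],[1,-0.2,-0.05,11,0,0,0],[1,-0.2,-0.05,14,0,0,0],[1,-0.2,-0.05,16.2,0,0,0],[1,-0.2,-0.05,16.2,0,0,0],[1,-0.2,-0.05,16.2,0,0,0]]]'
python3 -m handwheel '[[[-1,0,0,0,0,0,0],[-1,0,0,0,0,0,0],[-1,0,0,0,0,0,0],[-1,0,0,0,0,0,0],[-1,0,0,0,0,0,0],[-1,0,0,0,0,0,0],[-1,0,0,0,0,0,0],[-1,0,0,0,0,0,0]]]'
```

```text
time_s: 4.0
eef_pos: [0.5447, 0.3064, 0.0403]
eef_rot: [-0.0, 0.996, -0.094, 0.001]
wrist_force: [0.2, -0.3, -0.3]
opening: 1.002
grasp_force: 0.0
time_s: 5.0
eef_pos: [0.5439, 0.3063, 0.0395]
eef_rot: [-0.0, 0.996, -0.094, 0.0]
wrist_force: [-2.0, -0.9, 5.0]
opening: 0.371
grasp_force: 59.2
```

```bash
python3 -m handwheel '[[[-1,0,0,-1,0,0,0],[-1,0,0,-3.5,0,0,0],[-1,0,0,-7,0,0,0],[-1,0,0,-10,0,0,0],[-1,0,0,-12,0,0,0],[-1,0,0,-12,0,0,0]]]'
python3 -m handwheel '[[[-1,0.8,2,0,0,0,0],[-1,2.2,6,0,0,0,-1],[-1,4.1,11,0,0,0,-2],[-1,6,16,0,0,0,-3],[-1,7.8,21,0,0,0,-3.6],[-1,9.7,26,0,0,0,-3.6],[-1,11.2,30,0,0,0,-3.6],[-1,11.6,31,0,0,0,-3.6],[-1,11.6,31,0,0,0,-3.6],[-1,11.6,31,0,0,0,-3.6]]]'
python3 - <<'E'
from bench import status,camera
from h import *
o=status.get_obs();c=camera('wrist');pickle.dump((o,c),open('w3.pkl','wb'));E=ext(c,o)
print(o['eef_pos'].round(4),o['wrist_force'],o['opening']);cv2.imwrite('pics/w3.png',cv2.resize(c['frame'],(800,600)))
E
```

```text
time_s: 5.75
eef_pos: [0.5445, 0.3066, 0.1601]
eef_rot: [-0.001, 0.996, -0.094, 0.001]
wrist_force: [0.3, -0.4, -3.3]
opening: 0.366
grasp_force: 60.1
time_s: 7.0
eef_pos: [0.5987, -0.019, 0.1578]
eef_rot: [-0.0, 0.998, -0.062, -0.001]
wrist_force: [0.4, -0.4, -4.4]
opening: 0.365
grasp_force: 60.4
[ 0.5987 -0.019   0.1578] [ 0.38032786 -0.36228544 -4.4095094 ] 0.36531894837235657
```

View pics/w3.png

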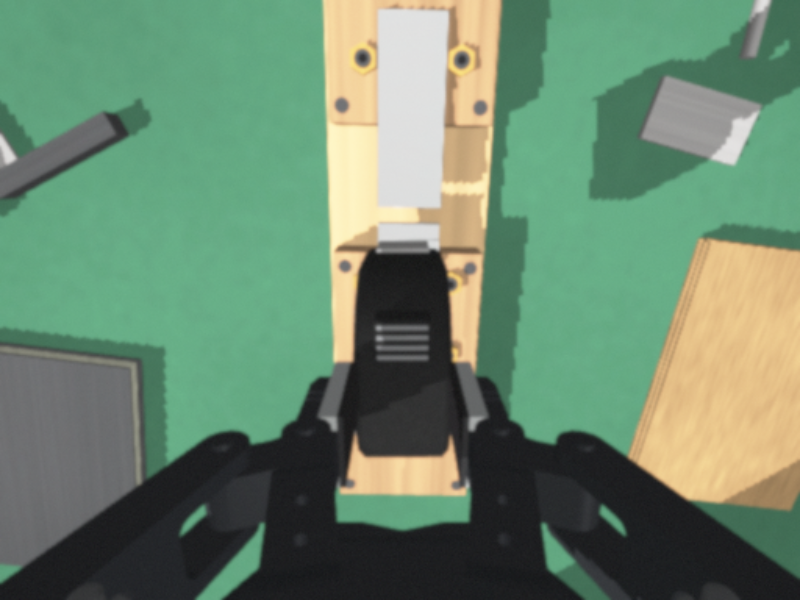

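The view shows the offcut at (378–447, 10–207), with the gap at v≈207–223 and the sawn edge of the strip at v≈223. The hook line is at about (403,247), just behind the edge. I'm measuring these edges sub-pixel.

```bash
cat >> h.py <<'E'
def rot(o):
    w,x,y,z=o['eef_rot'];return R.from_quat([x,y,z,w]).as_matrix()
def yawof(o): M=rot(o);return np.degrees(np.arctan2(M[1,0],M[0,0]))
E
python3 - <<'E'
from h import *
o,c=pickle.load(open('w3.pkl','rb'));E=ext(c,o);M=rot(o)
f=c['frame'];hsv=cv2.cvtColor(f,cv2.COLOR_BGR2HSV);W=cloud(c,E)
m=((hsv[...,1]<50)&(hsv[...,2]>110)).astype(np.uint8)
n,l,s,ce=cv2.connectedComponentsWithStats(m)
for k in range(1,n):
    if s[k,4]>40 and 220<ce[k][0]<300: print(s[k],ce[k].round(1),W[l==k].mean(0).round(4))
print('depth strip tops', W[60:120,250:275,2].mean(), W[148:151,250:272,2].mean(1))
g=cv2.cvtColor(f,cv2.COLOR_BGR2GRAY)
print('col gray+sat',[(v,int(g[v,250:275].mean()),int(hsv[v,250:275,1].mean())) for v in range(128,172)])
# offcut left/right edges
L=[];Rr=[]
for v in range(12,128,4):
    r=np.where(m[v,200:320])[0]
    if len(r): L.append(onz(c,E,200+r[0]-.5,v,.042));Rr.append(onz(c,E,200+r[-1]+.5,v,.042))
L=np.array(L);Rr=np.array(Rr);C=(L+Rr)/2
for A in(L,Rr,C):
    p=np.polyfit(A[:,0],A[:,1],1);print('yaw',np.degrees(np.arctan(p[0])),'y at .64',np.polyval(p,.64))
print('width',np.linalg.norm(L-Rr,axis=1).mean(),'toolyaw',yawof(o))
o1,c1=pickle.load(open('w1.pkl','rb'))
E
```

```text
[ 241    5   47  129 5504] [263.   67.8] [ 0.6993 -0.0364  0.0426]
[241 142  41  20 634] [261.3 150.9] [ 0.6285 -0.0264  0.0674]
depth strip tops 0.04308442972239599 [0.04139018 0.04163079 0.04137225]
col gray+sat [(128, 221, 1), (129, 221, 1), (130, 221, 1), (131, 222, 4), (132, 223, 21), (133, 219, 51), (134, 216, 71), (135, 216, 75), (136, 216, 75), (137, 217, 75), (138, 218, 74), (139, 218, 75), (140, 217, 76), (141, 209, 77), (142, 192, 56), (143, 198, 14), (144, 215, 1), (145, 220, 0), (146, 221, 0), (147, 221, 0), (148, 221, 0), (149, 221, 0), (150, 221, 1), (151, 220, 0), (152, 215, 1), (153, 194, 1), (154, 152, 1), (155, 116, 2), (156, 104, 3), (157, 104, 4), (158, 114, 3), (159, 130, 3), (160, 130, 3), (161, 102, 2), (162, 59, 2), (163, 31, 9), (164, 25, 12), (165, 25, 14), (166, 26, 19), (167, 25, 14), (168, 25, 12), (169, 26, 13), (170, 26, 14), (171, 26, 11)]
yaw -5.062594108091036 y at .64 -0.008193849403820078
yaw -9.203839455011739 y at .64 -0.04958592369750239
yaw -7.413295713562389 y at .64 -0.02850185280263237
width 0.04539776599454491 toolyaw -7.149449764338901
```

Run:
```python
from h import *
o,c=pickle.load(open('w3.pkl','rb'));E=ext(c,o);M=rot(o)
f=c['frame'];hsv=cv2.cvtColor(f,cv2.COLOR_BGR2HSV)
m=((hsv[...,1]<35)&(hsv[...,2]>150)).astype(np.uint8)
n,l,s,ce=cv2.connectedComponentsWithStats(m);k=[k for k in range(1,n) if s[k,4]>4000 and 240<ce[k][0]<280][0];print(s[k])
L=[];Rr=[]
for v in range(12,128,4):
    r=np.where(l[v]==k)[0];L.append(onz(c,E,r[0]-.5,v,.042));Rr.append(onz(c,E,r[-1]+.5,v,.042))
L=np.array(L);Rr=np.array(Rr);print((np.linalg.norm(L-Rr,axis=1)*1000).round(1))
C=(L+Rr)/2;p=np.polyfit(C[:,0],C[:,1],1);a=np.arctan(p[0]);print('yaw',np.degrees(a),'y.64',np.polyval(p,.64))
t=np.array([np.cos(a),np.sin(a),0])
def tool(q): return (M.T@(q-o['eef_pos'])*1000).round(1)
for nm,v,zz in [('off near top edge',132.8,.042),('saw edge',142.5,.042),('off far',5.5,.042)]:
    q=onz(c,E,262,v,zz);print(nm,q.round(4),tool(q),'s',(q@t).round(4))
# hook: bright line 158.5-161 is hook top/front; base z
b=o['eef_pos'][2]-.0215
for u,v,zz in [(258,153.5,b-.007),(258,155,b+.012),(258,161.5,b+.012)]:
    q=onz(c,E,u,v,zz);print('hook',v,zz,tool(q))
# lock
for v in (208.5,230.5): print('lock',tool(onz(c,E,257.5,v,b+.068)))
o1,c1=pickle.load(open('w1.pkl','rb'));E1=ext(c1,o1)
for u,v in[(722,176),(737,11.5)]:
    q=onz(c1,E1,u*.64,v*.64,.042);print('w1',q.round(4),(q@t).round(4))
```

```text
[ 242    6   45  127 5401]
[39.7 39.8 39.9 40.1 39.3 39.5 39.6 39.8 39.9 40.1 39.3 39.4 39.6 39.7
 39.9 40.  39.3 39.4 39.6 39.7 39.9 39.1 39.2 39.4 39.5 39.7 39.8 39.
 39.2]
yaw -8.13832700514479 y.64 -0.027776040493264556
off near top edge [ 0.6414 -0.0286  0.042 ] [ 43.8   4.3 115.8] s 0.639
saw edge [ 0.632  -0.0274  0.042 ] [ 34.2   4.3 115.8] s 0.6295
off far [ 0.7508 -0.0416  0.042 ] [153.9   3.6 115.6] s 0.7491
hook 153.5 0.12932936016795238 [38.7  0.3 28.4]
hook 155 0.1483293601679524 [41.2  0.3  9.4]
hook 161.5 0.1483293601679524 [36.9  0.3  9.4]
lock [ 25.6   0.1 -46.5]
lock [ 14.1   0.1 -46.5]
w1 [ 0.5123 -0.0097  0.042 ] 0.5085
w1 [ 0.6313 -0.0241  0.042 ] 0.6283
```

```bash
python3 -m handwheel '[[[-1,0.1,0.2,1,0,0,0.5],[-1,0.17,0.27,3,0,0,1],[-1,0.17,0.27,5.5,0,0,1],[-1,0.17,0.27,7,0,0,1],[-1,0.17,0.27,7.7,0,0,1],[-1,0.17,0.27,7.7,0,0,1],[-1,0.17,0.27,7.7,0,0,1]]]'
python3 - <<'E'
from bench import status,camera
from h import *
o=status.get_obs();c=camera('wrist');pickle.dump((o,c),open('w4.pkl','wb'));E=ext(c,o)
print(o['eef_pos'].round(4),yawof(o),o['wrist_force'])
f=c['frame'];hsv=cv2.cvtColor(f,cv2.COLOR_BGR2HSV)
cv2.imwrite('pics/w4.png',cv2.resize(f[40:240,160:360],None,fx=3,fy=3,interpolation=2))
E
```

```text
time_s: 7.92
eef_pos: [0.6016, -0.0231, 0.0825]
eef_rot: [0.0, 0.997, -0.071, 0.001]
wrist_force: [0.1, 0.1, -3.2]
opening: 0.366
grasp_force: 60.4
[ 0.6016 -0.0231  0.0825] -8.195116619788338 [ 0.12882988  0.13688    -3.17837725]
```

View pics/w4.png

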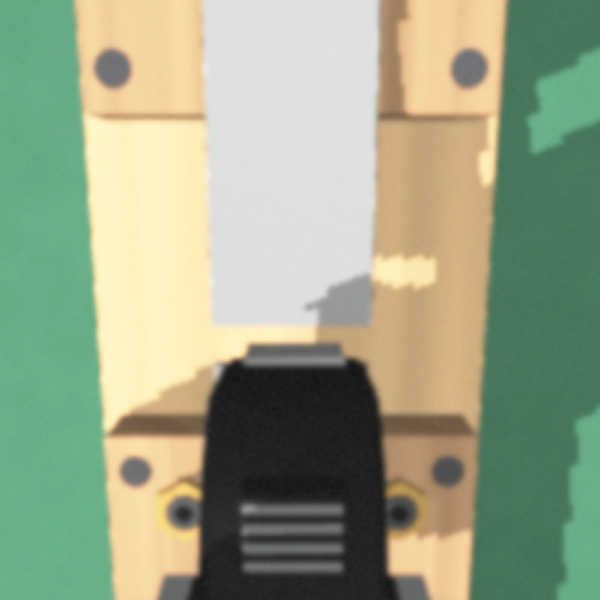

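The view shows the hook centred on the strip: hook edge at crop v≈345, offcut edge at v≈325, and a corner of the strip's sawn end visible at (220,368).

Run:
```python
from h import *
o,c=pickle.load(open('w4.pkl','rb'));E=ext(c,o);M=rot(o)
def tool(q): return (M.T@(q-o['eef_pos'])*1000).round(1)
p=lambda u,v,z: tool(onz(c,E,160+u/3,40+v/3,z))
b=o['eef_pos'][2]-.0215
print('off',p(292,325,.042),'l',p(211,322,.042),'r',p(372,325,.042));print('saw',p(222,366,.042))
print('hook low outer',p(294,344,b-.007),'up outer',p(294,344,b+.012),'top inner',p(294,363,b+.012),'l/r',p(246,346,b+.012),p(344,346,b+.012))
print('lock',p(292,504,b+.068),p(292,573,b+.068))
f=c['frame'];g=cv2.cvtColor(f,cv2.COLOR_BGR2GRAY);print([(v,int(g[v,246:270].mean())) for v in range(145,166)])
print([(v,f[v,234].tolist()) for v in range(155,170)])
```

```text
off [40.5 -0.2 40.6] l [ 41.2 -20.3  40.6] r [40.5 19.7 40.6]
saw [ 30.  -17.8  40.6]
hook low outer [37.9  0.3 28.6] up outer [41.3  0.3  9.6] top inner [37.2  0.3  9.6] l/r [ 40.9 -10.    9.6] [40.9 11.1  9.6]
lock [ 25.8   0.  -46.5] [ 13.8   0.  -46.5]
[(145, 210), (146, 210), (147, 212), (148, 217), (149, 222), (150, 223), (151, 223), (152, 221), (153, 209), (154, 165), (155, 116), (156, 99), (157, 100), (158, 111), (159, 129), (160, 131), (161, 103), (162, 59), (163, 31), (164, 26), (165, 26)]
[(155, [190, 240, 253]), (156, [190, 241, 253]), (157, [190, 240, 253]), (158, [189, 239, 253]), (159, [175, 228, 248]), (160, [144, 185, 215]), (161, [118, 133, 145]), (162, [111, 114, 115]), (163, [93, 94, 94]), (164, [71, 70, 70]), (165, [52, 51, 52]), (166, [40, 41, 41]), (167, [30, 30, 30]), (168, [30, 29, 29]), (169, [26, 25, 25])]
```

```bash
python3 -m handwheel '[[[-1,-0.2,0,0.2,0,0,0],[-1,-0.2,0,0.4,0,0,0],[-1,-0.2,0,0.6,0,0,0],[-1,-0.2,0,0.8,0,0,0],[-1,-0.2,0,0.8,0,0,0],[-1,-0.2,0,0.8,0,0,0]]]'
python3 -m handwheel '[[[-1,0,0,0.1,0,0,0],[-1,0,0,0.2,0,0,0],[-1,0,0,0.3,0,0,0],[-1,0,0,0.4,0,0,0],[-1,0,0,0.5,0,0,0],[-1,0,0,0.5,0,0,0]]]'
```

```text
time_s: 8.72
eef_pos: [0.5989, -0.0227, 0.0736]
eef_rot: [0.0, 0.997, -0.071, -0.0]
wrist_force: [0.2, -0.6, -3.6]
opening: 0.369
grasp_force: 60.4
time_s: 9.48
eef_pos: [0.5987, -0.0226, 0.0684]
eef_rot: [-0.0, 0.997, -0.071, -0.0]
wrist_force: [0.3, -0.3, -4.2]
opening: 0.366
grasp_force: 60.4
```

```bash
python3 -m handwheel '[[[-1,0,0,0.1,0,0,0],[-1,0,0,0.2,0,0,0],[-1,0,0,0.3,0,0,0],[-1,0,0,0.35,0,0,0],[-1,0,0,0.35,0,0,0]]]'
```

```text
time_s: 10.1
eef_pos: [0.5988, -0.0226, 0.065]
eef_rot: [-0.0, 0.997, -0.071, -0.0]
wrist_force: [-0.1, -0.4, -3.5]
opening: 0.368
grasp_force: 60.4
```

```bash
python3 -m handwheel '[[[-1,-0.1,0,0,0,0,0],[-1,-0.2,0,0,0,0,0],[-1,-0.3,0,0,0,0,0],[-1,-0.4,0,0,0,0,0],[-1,-0.5,0,0,0,0,0],[-1,-0.6,0,0,0,0,0],[-1,-0.7,0,0,0,0,0],[-1,-0.8,0,0,0,0,0],[-1,-0.9,0,0,0,0,0],[-1,-0.9,0,0,0,0,0]]]'
```

```text
time_s: 11.35
eef_pos: [0.59, -0.0214, 0.0652]
eef_rot: [0.0, 0.997, -0.071, 0.0]
wrist_force: [3.0, -0.4, -4.0]
opening: 0.366
grasp_force: 60.3
```

```bash
python3 -m handwheel '[[[-1,-0.2,0,0,0,0,0],[-1,-0.5,0,0,0,0,0],[-1,-1,0,0,0,0,0],[-1,-1.6,0,0,0,0,0],[-1,-2.3,0,0,0,0,0],[-1,-3,0,0,0,0,0],[-1,-3.7,0,0,0,0,0],[-1,-4.4,0,0,0,0,0],[-1,-5.1,0,0,0,0,0],[-1,-5.4,0,0,0,0,0]]]'
python3 -m handwheel '[[[-1,-0.2,0,0,0,0,0],[-1,-0.5,0,0,0,0,0],[-1,-1,0,0,0,0,0],[-1,-1.6,0,0,0,0,0],[-1,-2.3,0,0,0,0,0],[-1,-3,0,0,0,0,0],[-1,-3.4,0,0,0,0,0],[-1,-3.6,0,0,0,0,0],[-1,-3.6,0,0,0,0,0],[-1,-3.6,0,0,0,0,0]]]'
python3 - <<'E'
from bench import status,camera
from h import *
o=status.get_obs();c=camera('wrist');pickle.dump((o,c),open('w5.pkl','wb'));E=ext(c,o);M=rot(o)
cs=camera('side');ct=camera('top');pickle.dump((cs,ct),open('st5.pkl','wb'))
print(o['eef_pos'].round(4),yawof(o),o['wrist_force'],o['eef_pos']@[.98993,-.14156,0])
f=c['frame'];cv2.imwrite('pics/w5.png',np.hstack([cv2.resize(f[0:200,160:360],(400,400)),cv2.resize(cs['frame'][170:250,190:350],(400,400)[::1],interpolation=2)]))
E
```

```text
time_s: 12.6
eef_pos: [0.536, -0.0136, 0.0651]
eef_rot: [-0.0, 0.997, -0.071, -0.0]
wrist_force: [4.0, -1.4, -5.1]
opening: 0.365
grasp_force: 60.3
time_s: 13.85
eef_pos: [0.501, -0.0086, 0.0651]
eef_rot: [0.0, 0.997, -0.071, 0.0]
wrist_force: [2.4, -1.1, -3.6]
opening: 0.364
grasp_force: 60.3
[ 0.501  -0.0086  0.0651] -8.194322098160534 [ 2.43676377 -1.07854755 -3.59974372] 0.4972082096545154
```

View pics/w5.png

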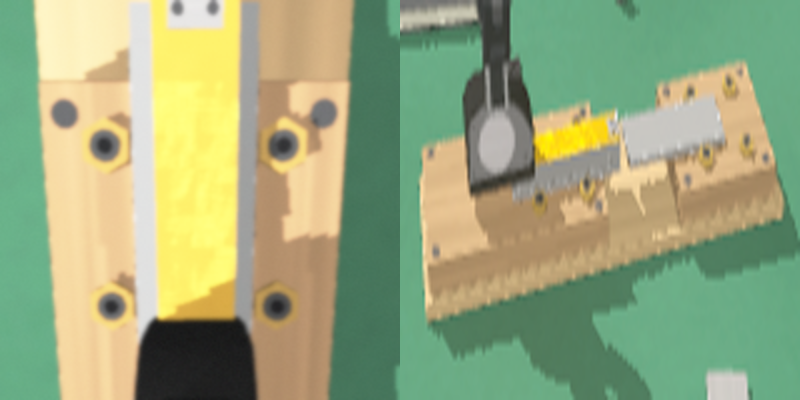

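The blade is out and caught, running centred down the strip. In the side view the near strip corner is visible at crop (515,197). I'm refining the near-end position.

Run:
```python
from h import *
o,c=pickle.load(open('w5.pkl','rb'));cs,ct=pickle.load(open('st5.pkl','rb'));o0,d=pickle.load(open('s0.pkl','rb'))
t=np.array([np.cos(np.radians(8.14)),-np.sin(np.radians(8.14)),0]);n=np.array([-t[1],t[0],0])
for nm,cc in(('side',d['side']),('top',d['top'])):
    E=ext(cc);W=cloud(cc,E);hsv=cv2.cvtColor(cc['frame'],cv2.COLOR_BGR2HSV)
    m=(hsv[...,1]<40)&(hsv[...,2]>110)&(W[...,0]>.48)&(W[...,0]<.78)&(abs(W[...,1]+.02)<.07)&(W[...,2]>.03)
    k,l,s,ce=cv2.connectedComponentsWithStats(m.astype(np.uint8))
    for i in range(1,k):
        if s[i,4]>60:
            v,u=np.nonzero(l==i);P=np.array([onz(cc,E,a,b,.042) for a,b in zip(u,v)]);S=P@t;L=P@n
            print(nm,s[i,4],'s',np.percentile(S,[0,1,3,97,99,100]).round(4),'lat',np.percentile(L,[1,99]).round(4))
E=ext(cs);q=onz(cs,E,236,209.4,.042);print('corner',q,q@t)
print('mid TCP lat',o['eef_pos']@n)
o1,c1=pickle.load(open('w1.pkl','rb'));E1=ext(c1,o1);g=cv2.cvtColor(c1['frame'],cv2.COLOR_BGR2HSV)
print([(v,g[v,462].tolist()) for v in range(106,120)])
```

```text
side 375 s [0.6392 0.6407 0.6426 0.7464 0.7487 0.7498] lat [0.039  0.0829]
side 423 s [0.5099 0.5109 0.5132 0.625  0.6276 0.6289] lat [0.0395 0.083 ]
top 320 s [0.6375 0.64   0.642  0.7436 0.7456 0.747 ] lat [0.0433 0.0811]
top 369 s [0.5093 0.5109 0.5128 0.6227 0.6257 0.6268] lat [0.0431 0.0811]
corner [ 0.51299666 -0.03356226  0.042     ] 0.5125804035985604
mid TCP lat 0.06245020142310726
[(106, [70, 4, 213]), (107, [75, 2, 213]), (108, [90, 1, 214]), (109, [60, 1, 213]), (110, [15, 2, 214]), (111, [13, 21, 217]), (112, [16, 56, 226]), (113, [17, 85, 234]), (114, [17, 95, 236]), (115, [17, 95, 237]), (116, [17, 95, 238]), (117, [17, 94, 238]), (118, [17, 93, 238]), (119, [17, 94, 239])]
```

```bash
python3 -m handwheel '[[[-1,-0.3,0,0,0,0,0],[-1,-0.8,0,0,0,0,0],[-1,-1.4,0,0,0,0,0],[-1,-2,0,0,0,0,0],[-1,-2.6,0,0,0,0,0],[-1,-3,0,0,0,0,0],[-1,-3.2,0,0,0,0,0],[-1,-3.2,0,0,0,0,0]]]'
python3 -m handwheel '[[[-1,0,0,0.1,0,0,0],[-1,0,0,0.2,0,0,0],[-1,0,0,0.3,0,0,0],[-1,0,0,0.4,0,0,0],[-1,0,0,0.5,0,0,0],[-1,0,0,0.6,0,0,0],[-1,0,0,0.6,0,0,0]]]'
```

```text
time_s: 15.0
eef_pos: [0.4692, -0.004, 0.0652]
eef_rot: [0.0, 0.997, -0.071, 0.0]
wrist_force: [2.5, -0.1, -3.9]
opening: 0.369
grasp_force: 60.3
time_s: 15.88
eef_pos: [0.4693, -0.004, 0.0592]
eef_rot: [0.0, 0.997, -0.071, 0.0]
wrist_force: [2.9, -0.7, -4.5]
opening: 0.366
grasp_force: 60.4
```

```bash
python3 -m handwheel '[[[-1,0,0,0.05,0,0,0],[-1,0,0,0.1,0,0,0],[-1,0,0,0.13,0,0,0],[-1,0,0,0.13,0,0,0]]]'; python3 -m handwheel '[[[-1,0,0,0.03,0,0,0],[-1,0,0,0.06,0,0,0],[-1,0,0,0.06,0,0,0]]]'
```

```text
time_s: 16.38
eef_pos: [0.4702, -0.0042, 0.0585]
eef_rot: [0.0, 0.997, -0.071, 0.001]
wrist_force: [2.7, -0.6, 4.6]
opening: 0.36
grasp_force: 61.4
time_s: 16.75
eef_pos: [0.4707, -0.0043, 0.0582]
eef_rot: [0.0, 0.997, -0.071, 0.002]
wrist_force: [4.1, -0.2, 6.5]
opening: 0.365
grasp_force: 61.6
```

```bash
python3 -m handwheel '[[[-1,0,0,-0.08,0,0,0],[-1,0.1,0,-0.08,0,0,0],[-1,0.2,0,-0.08,0,0,0],[-1,0.3,0,-0.08,0,0,0],[-1,0.3,0,-0.08,0,0,0]]]';  python3 -m handwheel '[[[-1,0.06,0,0,0,0,0],[-1,0.12,0,0,0,0,0],[-1,0.12,0,0,0,0,0]]]'
```

```text
time_s: 17.38
eef_pos: [0.4713, -0.0042, 0.0576]
eef_rot: [-0.0, 0.997, -0.071, -0.001]
wrist_force: [-0.0, -1.6, 1.8]
opening: 0.367
grasp_force: 61.2
time_s: 17.75
eef_pos: [0.4732, -0.0044, 0.0576]
eef_rot: [-0.0, 0.997, -0.072, -0.0]
wrist_force: [2.0, -0.4, -2.7]
opening: 0.368
grasp_force: 60.6
```

```bash
python3 -m handwheel '[[[-1,0.05,0,0,0,0,0],[-1,0.1,0,0,0,0,0],[-1,0.15,0,0,0,0,0],[-1,0.15,0,0,0,0,0]]]';  python3 -m handwheel '[[[-1,0.05,0,0,0,0,0],[-1,0.1,0,0,0,0,0],[-1,0.1,0,0,0,0,0]]]';  python3 -m handwheel '[[[-1,0.05,0,0,0,0,0],[-1,0.1,0,0,0,0,0],[-1,0.1,0,0,0,0,0]]]'
```

```text
time_s: 18.25
eef_pos: [0.4748, -0.0048, 0.0579]
eef_rot: [-0.0, 0.997, -0.071, -0.0]
wrist_force: [3.3, -0.1, -5.2]
opening: 0.366
grasp_force: 60.4
time_s: 18.62
eef_pos: [0.4759, -0.0049, 0.058]
eef_rot: [-0.0, 0.997, -0.071, 0.0]
wrist_force: [3.1, 0.8, -4.6]
opening: 0.368
grasp_force: 60.4
time_s: 19.0
eef_pos: [0.4763, -0.0049, 0.0578]
eef_rot: [-0.0, 0.997, -0.071, -0.001]
wrist_force: [-0.3, -0.4, -2.4]
opening: 0.367
grasp_force: 60.6
```

```bash
python3 -m handwheel '[[[-1,0.03,0,0,0,0,0],[-1,0.06,0,0.04,0,0,0],[-1,0.06,0,0.07,0,0,0],[-1,0.06,0,0.07,0,0,0],[-1,0.06,0,0.07,0,0,0]]]'
```

```text
time_s: 19.62
eef_pos: [0.4763, -0.005, 0.0575]
eef_rot: [-0.0, 0.997, -0.071, -0.001]
wrist_force: [-6.4, 0.9, 5.4]
opening: 0.37
grasp_force: 61.5
```

```bash
python3 -m handwheel '[[[-0.2,0,0,0,0,0,0],[0,0,0,0,0,0,0],[0.5,0,0,0,0,0,0],[1,0,0,0,0,0,0],[1,0,0,0,0,0,0],[1,0,0,0,0,0,0],[1,0,0,0,0,0,0]]]'
python3 -m handwheel '[[[1,0,0,-1,0,0,0],[1,0,0,-3,0,0,0],[1,0,0,-6,0,0,0],[1,0,0,-9,0,0,0],[1,0,0,-11,0,0,0],[1,0,0,-12,0,0,0],[1,0,0,-12,0,0,0],[1,0,0,-12,0,0,0]]]'
python3 - <<'E'
from bench import status,camera
from h import *
o=status.get_obs();c=camera('wrist');pickle.dump((o,c),open('w6.pkl','wb'));E=ext(c,o);M=rot(o)
print(o['eef_pos'].round(4),yawof(o),o['wrist_force'])
cv2.imwrite('pics/w6.png',cv2.resize(c['frame'][0:300,130:390],None,fx=2,fy=2,interpolation=2))
E
```

```text
time_s: 20.5
eef_pos: [0.4774, -0.0051, 0.0573]
eef_rot: [0.0, 0.997, -0.071, -0.0]
wrist_force: [0.9, 0.2, -0.4]
opening: 1.002
grasp_force: 0.0
time_s: 21.5
eef_pos: [0.4767, -0.005, 0.1764]
eef_rot: [-0.0, 0.997, -0.071, -0.001]
wrist_force: [-1.3, 0.8, 0.8]
opening: 0.993
grasp_force: 0.0
[ 0.4767 -0.005   0.1764] -8.196620303663487 [-1.27344505  0.78438979  0.75908038]
```

View pics/w6.png

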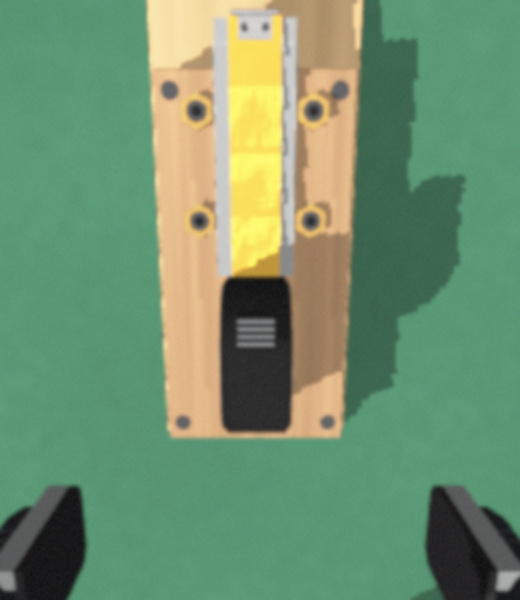

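The tape stands square with its front at the strip's near end and the hook over the sawn end. The lock is at crop (256,333), and its position comes next.

Run:
```python
from h import *
o,c=pickle.load(open('w6.pkl','rb'));E=ext(c,o);M=rot(o);W=cloud(c,E)
g=c['frame'].min(2);m=np.zeros_like(g);m[155:178,243:275]=g[155:178,243:275]>80
n,l,s,ce=cv2.connectedComponentsWithStats(m);m2=l>0;b=cv2.boundingRect(m2.astype(np.uint8));print(b)
u,v=b[0]+(b[2]-1)/2,b[1]+(b[3]-1)/2;print(u,v,(M.T@(onz(c,E,u,v,.104)-o['eef_pos'])*1000).round(1),'depth z',W[m2][:,2].mean())
```

```text
(248, 159, 19, 15)
257.0 166.0 [19.9 -0.5 72.3] depth z 0.10495830740176618
```

```bash
python3 -m handwheel '[[[-1,0.5,0,0,0,0,0],[-1,2,-0.05,0,0,0,0],[-1,2,-0.05,0,0,0,0],[-1,2,-0.05,0,0,0,0],[-1,2,-0.05,0,0,0,0],[-1,2,-0.05,0,0,0,0],[-1,2,-0.05,2.5,0,0,0],[-1,2,-0.05,5,0,0,0],[-1,2,-0.05,6.3,0,0,0],[-1,2,-0.05,6.3,0,0,0]]]'; python3 -m handwheel '[[[-1,0,0,0.1,0,0,0],[-1,0,0,0.2,0,0,0],[-1,0,0,0.3,0,0,0],[-1,0,0,0.4,0,0,0],[-1,0,0,0.5,0,0,0],[-1,0,0,0.6,0,0,0],[-1,0,0,0.7,0,0,0],[-1,0,0,0.8,0,0,0],[-1,0,0,0.9,0,0,0],[-1,0,0,0.9,0,0,0]]]'
```

```text
time_s: 22.8
eef_pos: [0.4966, -0.0074, 0.1136]
eef_rot: [-0.0, 0.997, -0.071, -0.001]
wrist_force: [0.1, -0.4, 0.7]
opening: 0.005
grasp_force: 0.0
time_s: 24.05
eef_pos: [0.4972, -0.0075, 0.1052]
eef_rot: [-0.0, 0.997, -0.071, -0.0]
wrist_force: [-0.8, -0.8, 0.5]
opening: -0.0
grasp_force: 0.0
```

```bash
python3 -m handwheel '[[[-1,0,0,0.06,0,0,0],[-1,0,0,0.12,0,0,0],[-1,0,0,0.18,0,0,0],[-1,0,0,0.24,0,0,0],[-1,0,0,0.3,0,0,0],[-1,0,0,0.3,0,0,0]]]'; python3 -m handwheel '[[[-1,0,0,0.06,0,0,0],[-1,0,0,0.12,0,0,0],[-1,0,0,0.18,0,0,0],[-1,0,0,0.18,0,0,0]]]'
```

```text
time_s: 24.8
eef_pos: [0.4972, -0.0075, 0.1022]
eef_rot: [-0.0, 0.997, -0.071, -0.0]
wrist_force: [0.6, -0.1, -1.2]
opening: 0.004
grasp_force: 0.0
time_s: 25.3
eef_pos: [0.4972, -0.0075, 0.1004]
eef_rot: [-0.0, 0.997, -0.071, -0.0]
wrist_force: [1.3, -0.1, -0.6]
opening: -0.002
grasp_force: 0.0
```

```bash
python3 -m handwheel '[[[-1,0,0,0.05,0,0,0],[-1,0,0,0.1,0,0,0],[-1,0,0,0.1,0,0,0]]]'
python3 - <<'E'
from bench import status,camera
from h import *
o=status.get_obs();print(o['eef_pos'],o['wrist_force'],o['torque'])
c=camera('side');w=camera('wrist')
cv2.imwrite('pics/s7.png',np.hstack([cv2.resize(c['frame'][140:220,190:270],(400,400),interpolation=2),cv2.resize(w['frame'][60:260,160:360],(400,400))]))
E
```

```text
time_s: 25.68
eef_pos: [0.4972, -0.0075, 0.0994]
eef_rot: [-0.0, 0.997, -0.071, -0.0]
wrist_force: [0.2, -0.7, -0.8]
opening: 0.003
grasp_force: 0.0
[ 0.49719518 -0.00750129  0.09940864] [ 0.20236471 -0.6962398  -0.80943627] [-0.05504392  0.00632448 -0.06009755]
```

View pics/s7.png

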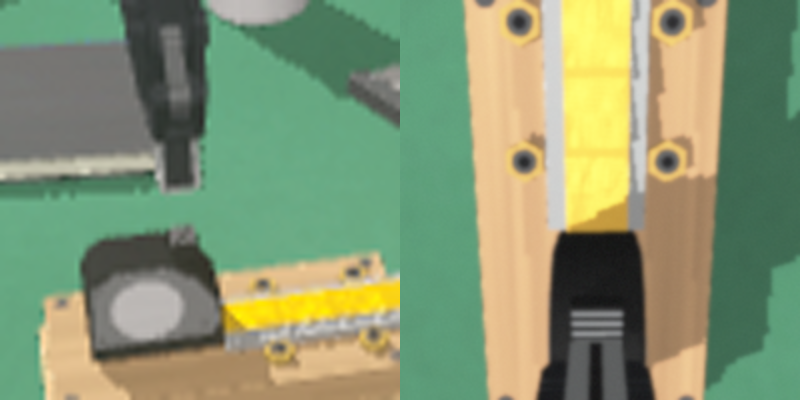

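The side crop shows the shut fingertips (180,188) clearly above the lock (182,230), so there is no contact yet. I'm triangulating the tip.

Run:
```python
from bench import status,camera
from h import *
o=status.get_obs();c=camera('side');w=camera('wrist');Es=ext(c);Ew=ext(w,o);M=rot(o)
tl=lambda p:(M.T@(p-o['eef_pos'])*1000).round(1)
p,e=cross(ray(c,Es,226,177.6),ray(w,Ew,258.5,232));print('tip',p,e,tl(p))
p,e=cross(ray(c,Es,226.4,186.3),ray(w,Ew,258.5,220));print('lock',p,e,tl(p))
Ww=cloud(w,Ew);Wc=cloud(c,Es)
print('wrist depth col tool');
for v in range(208,260,3): print(v,tl(Ww[v,258]),Ww[v,258].round(4),tl(Ww[v,250]))
for v in range(170,196,2): print(v,tl(Wc[v,226]),Wc[v,226].round(4))
```

```text
tip [ 0.50099133 -0.00786401  0.13134844] 0.004920486628811236 [  3.8  -0.2 -31.9]
lock [ 0.49854535 -0.00813281  0.10509725] 0.0016611303220125087 [ 1.4  0.4 -5.6]
wrist depth col tool
208 [6.7 0.4 4.2] [ 0.5038 -0.0088  0.0953] [ 6.3 -5.   5.1]
211 [ 6.7  0.4 -1.5] [ 0.5038 -0.0088  0.1009] [ 6.6 -4.8 -1.2]
214 [ 6.3  0.4 -5.5] [ 0.5034 -0.0088  0.1049] [ 5.3 -4.8 -3. ]
217 [ 4.   0.4 -5. ] [ 0.5012 -0.0085  0.1045] [ 3.7 -4.7 -4.2]
220 [ 1.6  0.4 -4.1] [ 0.4987 -0.0081  0.1036] [ 1.8 -4.7 -4.6]
223 [ 0.   0.4 -5.4] [ 0.4972 -0.0079  0.1048] [-0.5 -4.8 -4.1]
226 [-2.   0.4 -5.4] [ 0.4952 -0.0076  0.1048] [-2.4 -4.8 -4.7]
229 [  75.6    0.2 -178. ] [ 0.572  -0.0185  0.2775] [-4.4 -4.8 -4.9]
232 [ 10.8   0.4 -41.3] [ 0.5079 -0.0094  0.1408] [ 10.7  -3.7 -41.2]
235 [ 10.6   0.4 -44.4] [ 0.5077 -0.0094  0.1439] [ 10.6  -3.6 -44.4]
238 [ 10.7   0.4 -47.9] [ 0.5078 -0.0094  0.1474] [ 10.8  -3.6 -48.1]
241 [ 10.2   0.4 -50.2] [ 0.5073 -0.0093  0.1497] [ 11.1  -3.5 -51.8]
244 [ 10.5   0.4 -53.7] [ 0.5076 -0.0094  0.1532] [ 10.5  -3.4 -53.8]
247 [ 10.8   0.4 -57.3] [ 0.5079 -0.0094  0.1568]
[... 238 characters left out ...]
0.8   0.4 -67.8] [ 0.5079 -0.0094  0.1673] [ 10.8  -3.  -67.9]
170 [  2.3  12.7 -65.3] [ 0.4977 -0.0205  0.1648]
172 [  1.9  12.3 -59. ] [ 0.4974 -0.02    0.1585]
174 [  1.5  12.3 -53. ] [ 0.497  -0.0199  0.1524]
176 [  1.   13.1 -47.5] [ 0.4963 -0.0207  0.147 ]
178 [  1.    7.5 -37.5] [ 0.4971 -0.015   0.137 ]
180 [  14.  -177.9   98.4] [0.5364 0.1665 0.0011]
182 [  12.8 -169.1  100. ] [ 0.534   0.158  -0.0006]
184 [  11.2 -155.3   97.9] [0.5305 0.1446 0.0015]
186 [-0.  -4.3 -3.8] [ 0.4979 -0.0032  0.1033]
188 [-1.2  6.7 -5.4] [ 0.4951 -0.014   0.1049]
190 [-1.9 10.1 -1.4] [ 0.4939 -0.0172  0.1009]
192 [-2.4 10.5  4.7] [ 0.4933 -0.0176  0.0948]
194 [-3.3 16.3  6.9] [ 0.4917 -0.0231  0.0926]
```

Both views put the real fingertips at z≈0.138, about 38 mm above the reported TCP. That explains the lack of contact. I'll descend the rest in steps while watching the force.

```bash
python3 -m handwheel '[[[-1,0,0,0.3,0,0,0],[-1,0,0,0.7,0,0,0],[-1,0,0,1.1,0,0,0],[-1,0,0,1.5,0,0,0],[-1,0,0,1.5,0,0,0]]]'
python3 - <<'E'
from bench import status,camera
from h import *
o=status.get_obs();c=camera('side');w=camera('wrist');Es=ext(c);Ew=ext(w,o);print(o['eef_pos'],o['wrist_force'],o['q'])
Ww=cloud(w,Ew);Wc=cloud(c,Es)
for v in range(200,262,4): print(v,Ww[v,258].round(4))
for v in range(172,196,2): print(v,Wc[v,226].round(4))
E
```

```text
time_s: 26.5
eef_pos: [0.4969, -0.0074, 0.084]
eef_rot: [-0.0, 0.997, -0.071, -0.0]
wrist_force: [0.3, -0.3, -1.7]
opening: -0.002
grasp_force: 0.0
[ 0.49688668 -0.00741145  0.08399322] [ 0.33240404 -0.34301025 -1.71997725] [-2.54244602e-01  1.43312545e-01  1.89576000e+00  2.96438012e-06
  1.10344995e+00  1.45955685e+00]
200 [ 0.5084 -0.0094  0.0781]
204 [ 0.5067 -0.0092  0.0811]
208 [ 0.5052 -0.009   0.0847]
212 [ 0.5035 -0.0087  0.0873]
216 [ 0.5034 -0.0087  0.0938]
220 [ 0.5037 -0.0088  0.1006]
224 [ 0.5025 -0.0086  0.1036]
228 [ 0.5002 -0.0083  0.1041]
232 [ 0.5077 -0.0093  0.1256]
236 [ 0.5072 -0.0093  0.129 ]
240 [ 0.5079 -0.0094  0.1348]
244 [ 0.5069 -0.0092  0.1369]
248 [ 0.5077 -0.0093  0.1424]
252 [ 0.5079 -0.0094  0.1464]
256 [ 0.507  -0.0092  0.1483]
260 [ 0.5073 -0.0093  0.1521]
172 [ 0.4932 -0.0386  0.1712]
174 [ 0.4973 -0.0182  0.1513]
176 [ 0.4959 -0.0228  0.1485]
178 [ 0.4959 -0.0206  0.1409]
180 [ 0.4961 -0.0178  0.1328]
182 [ 0.4952 -0.0196  0.1279]
184 [ 0.5312  0.1478 -0.0008]
186 [ 0.4976 -0.0042  0.104 ]
188 [ 0.4946 -0.0162  0.1065]
190 [ 0.4942 -0.0155  0.0996]
192 [ 0.4934 -0.0171  0.0944]
194 [ 0.4915 -0.0239  0.0932]
```

```bash
python3 -m handwheel '[[[-1,0,0,0.3,0,0,0],[-1,0,0,0.6,0,0,0],[-1,0,0,0.9,0,0,0],[-1,0,0,1.2,0,0,0],[-1,0,0,1.4,0,0,0],[-1,0,0,1.4,0,0,0]]]'; python3 -m handwheel '[[[-1,0,0,0.06,0,0,0],[-1,0,0,0.12,0,0,0],[-1,0,0,0.18,0,0,0],[-1,0,0,0.24,0,0,0],[-1,0,0,0.3,0,0,0],[-1,0,0,0.36,0,0,0],[-1,0,0,0.42,0,0,0],[-1,0,0,0.42,0,0,0]]]'
```

```text
time_s: 27.35
eef_pos: [0.4971, -0.0075, 0.0703]
eef_rot: [-0.0, 0.997, -0.071, -0.0]
wrist_force: [0.0, -0.5, -0.3]
opening: 0.0
grasp_force: 0.0
time_s: 28.35
eef_pos: [0.4974, -0.0076, 0.0668]
eef_rot: [0.0, 0.997, -0.071, 0.0]
wrist_force: [-2.2, 0.2, 5.1]
opening: -0.002
grasp_force: 2.5
```

Run:
```python
from bench import status,camera
from h import *
o=status.get_obs();w=camera('wrist');Ew=ext(w,o);print(o['eef_pos'],o['wrist_force'])
Ww=cloud(w,Ew)
for v in range(216,250,2): print(v,Ww[v,258].round(4))
```

```text
[ 0.49739914 -0.00756997  0.06679266] [-2.19883473  0.18461872  5.11815688]
216 [ 0.5061 -0.0092  0.0819]
218 [ 0.5059 -0.0092  0.0844]
220 [ 0.5047 -0.009   0.0847]
222 [ 0.5045 -0.009   0.087 ]
224 [ 0.5032 -0.0088  0.087 ]
226 [ 0.5026 -0.0087  0.0884]
228 [ 0.5036 -0.0088  0.0935]
230 [ 0.5037 -0.0088  0.0964]
232 [ 0.508  -0.0094  0.108 ]
234 [ 0.5077 -0.0094  0.1098]
236 [ 0.5078 -0.0094  0.1123]
238 [ 0.508  -0.0095  0.1149]
240 [ 0.5722 -0.0185  0.2448]
242 [ 0.5081 -0.0095  0.1193]
244 [ 0.5081 -0.0095  0.1213]
246 [ 0.508  -0.0095  0.123 ]
248 [ 0.5078 -0.0094  0.1245]
```

```bash
python3 -m handwheel '[[[-1,0,0,0.06,0,0,0],[-1,0,0,0.12,0,0,0],[-1,0,0,0.18,0,0,0],[-1,0,0,0.24,0,0,0],[-1,0,0,0.3,0,0,0],[-1,0,0,0.3,0,0,0]]]'; python3 -m handwheel '[[[-1,0,0,0.06,0,0,0],[-1,0,0,0.12,0,0,0],[-1,0,0,0.15,0,0,0],[-1,0,0,0.15,0,0,0]]]'
```

```text
time_s: 29.15
eef_pos: [0.4975, -0.0076, 0.064]
eef_rot: [0.0, 0.997, -0.071, 0.0]
wrist_force: [-2.4, -0.3, 6.9]
opening: -0.002
grasp_force: 3.5
time_s: 29.65
eef_pos: [0.4977, -0.0077, 0.0633]
eef_rot: [0.0, 0.997, -0.071, 0.0]
wrist_force: [-4.8, 0.9, 13.5]
opening: 0.002
grasp_force: 6.6
```

```bash
python3 -m handwheel '[[[-1,0,0,0.05,0,0,0],[-1,0,0,0.1,0,0,0],[-1,0,0,0.1,0,0,0],[-1,0,0,0.1,0,0,0]]]'; python3 -m handwheel '[[[-1,0,0,0.03,0,0,0],[-1,0,0,0.05,0,0,0],[-1,0,0,0.05,0,0,0]]]'
```

```text
time_s: 30.15
eef_pos: [0.4981, -0.0078, 0.0632]
eef_rot: [0.0, 0.997, -0.071, 0.001]
wrist_force: [-8.1, 1.3, 20.3]
opening: 0.001
grasp_force: 10.1
time_s: 30.52
eef_pos: [0.4983, -0.0078, 0.0631]
eef_rot: [0.0, 0.997, -0.071, 0.001]
wrist_force: [-8.6, 1.6, 23.0]
opening: 0.0
grasp_force: 11.8
```

Hard stop at about 23 N: the lock is home. Now I back off and check.

```bash
python3 -m handwheel '[[[-1,0,0,-0.15,0,0,0],[-1,0,0,-0.4,0,0,0],[-1,0,0,-1,0,0,0],[-1,0,0,-3,0,0,0],[-1,-1,0,-6,0,0,0],[-1,-2,0,-9,0,0,0],[-1,-2,0,-11,0,0,0],[-1,-2,0,-11,0,0,0],[-1,-2,0,-11,0,0,0]]]'
python3 - <<'E'
from bench import status,camera
from h import *
o=status.get_obs();c=camera('wrist');pickle.dump((o,c),open('w8.pkl','wb'));print(o['eef_pos'].round(4),o['wrist_force'])
def m(o,c):
    E=ext(c,o);W=cloud(c,E);T=np.array([.98993,-.14156,0])
    P=W[(abs(W[...,0]-.476)<.05)&(abs(W[...,1]+.005)<.03)&(W[...,2]>.085)&(W[...,2]<.115)]
    r=cv2.minAreaRect((P[:,:2]*1000).astype(np.float32))
    g=c['frame'];L=(g.min(2)>80)&(W[...,2]>.095)&(W[...,2]<.112)&(np.hypot(W[...,0]-.4965,W[...,1]+.0073)<.015)
    S=W[L]; top=W[(np.hypot(W[...,0]-.47,W[...,1]+.004)<.012)&(W[...,2]>.08)]
    hk=g[...,0]<90; hs=cv2.cvtColor(g,cv2.COLOR_BGR2HSV); Y=(hs[...,1]>130)&(abs(W[...,1]+.02)<.03)&(W[...,2]>.03)&(W[...,2]<.06)&(W[...,0]>.5)
    print(r,'lock',S.mean(0).round(4),len(S),'casetop',np.median(top[:,2]).round(4),'blade s',np.percentile(W[Y]@T,[1,99]).round(4))
m(*pickle.load(open('w6.pkl','rb')));m(o,c)
E
```

```text
time_s: 31.65
eef_pos: [0.477, -0.0045, 0.1694]
eef_rot: [-0.0, 0.997, -0.071, -0.001]
wrist_force: [0.6, 0.1, -0.7]
opening: -0.001
grasp_force: 0.0
[ 0.477  -0.0045  0.1694] [ 0.55880042  0.06005816 -0.68157914]
((473.8384094238281, -4.652069091796875), (33.78291320800781, 63.749298095703125), 82.0266342163086) lock [ 0.4963 -0.0076  0.104 ] 263 casetop 0.098 blade s [0.51   0.6254]
((475.3709411621094, -5.040485382080078), (33.637237548828125, 63.073692321777344), 81.40211486816406) lock [ 0.4969 -0.0078  0.0991] 274 casetop 0.2421 blade s [0.5097 0.6248]
```

The lock top dropped from 0.104 to 0.099, so it is home. The case and blade are unmoved, and I'm handing in.

```bash
python3 -c "
from bench import ctrl
print(ctrl.hand_in())"
```

```text
the job is handed in; nothing more can be done
None
```

The job is handed in without a verdict shown: the tape stands square on the block against the strip's near end, hooked on the sawn end with the lock pressed home (about 5 mm) and the arm clear, and I read the strip as about 120 mm long; final hook tension was not measured directly.

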